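# Index the decorating wheel to its next station

## Robot

A 6-joint arm with a two-finger parallel gripper is mounted at the origin on a cart in front of the work surface, level with it; the furniture and walls round the work are solid. World frame = base frame: x ahead of the robot, y to its left, z up, the work surface at z = 0. Lengths are in m, angles in rad, forces in N, time in s.
With the tool pointing down it reaches from about 0.275 to 0.75 m from the base axis. Payload 10.2 kg.
Tool frame: the origin (TCP) lies between the finger pads; the fingertips stand 19 mm ahead of it and the grasp point (between the pads) is the TCP; z points along the fingers, x is the direction in which the jaws open and shut, and the axes are right-handed (so a half turn about z gives the same grasp; the last joint's range is limited). The gripper opens to 88 mm and grips with 3 to 60 N. Pads are 18 mm wide; open, the fingers measure 123 mm over their backs; the gripper's body (75 mm by 187 mm) begins 45 mm behind the grasp point.
Start: joints at [-1.507, 0.313, 1.498, -0, 1.331, -0.223], TCP at [0.149, -0.504, 0.228] pointing down, gripper open.
Joint ranges: [-2.94, 2.94], [-0.97, 2.17], [0.19, 2.56], [-1.23, 4.37], [0.02, 3.11], [-2.88, 2.88]. Speed limits (rad/s): [2.39, 2.39, 3.01, 3.14, 3.14, 3.14].

## Interface

Orientations are given as a rotation vector (axis times angle).
In Python, from rig import readout, optics, workorder gives the robot as it stands. The module is installed in compiled form; this text tells all that it offers.
- The arm moves only by the shell command python3 -m jog 'ROWS' [FORCE]. ROWS is JSON, a list of rows, each a list of 3 entries, a list of its own where there are three numbers: the shift along the tool's x, y, z in mm, then the turn about the tool's z in rad, then the closure, from -1 (fully open) to 1 (shut). In form: [[[tx, ty, tz], twist, claw], ...]. A call has 1 to 5 rows; each row is the pose to reach, as a shift and turn from the pose measured when the call began, along the tool's axes at that moment; what a row does not reach only later rows make up. A row lasts 1/8 s, in which the tool goes at most 62.5 mm and 10.7 degrees, less where a joint would pass 70% of its speed; a pose out of reach is approached as far as the arm can. A call with a gripper value outside its range is refused whole. The fingers move at their own pace and stop on an object; FORCE is the grip in N (left out, the last holds). Time passes only in rows, so rows that repeat a pose let the fingers close. It gives the time, the measured TCP pose, the force and the opening at its end, in the units of the state.
- readout.read_state(): the state, without advancing time (a new reading comes with each control period).
- optics.get_image(name): name is "scene" or "top" or "wrist"; returns a dict with "image" (480x640x3 uint8, red, green, blue), "fov_y" (degrees; the focal length in pixels is half the picture's height over the tangent of half this angle, whatever the lens; pixels are square), "cx", "cy" (the principal point, pixels), "k1" (the pictures are not rectified: a ray, as slopes to the right and down, at radius r is drawn at 1 + k1 r^2 times it, then the intrinsics apply), "rvec" (rotation vector, rad) and "tvec" (3), from world to camera coordinates, as OpenCV has them. Camera axes: x right, y down, z forward; pixel columns grow to the right and rows downward; lengths in m; the calibration is good to about 2 mm. A picture is of the moment at which its call begins. There is no depth.
- workorder.hand_in(): hands the job in, once; it reports no verdict.
The state is a dict: "time_s": time; "joint_pos": joint angles; "dq": joint speeds; "joint_efforts": joint torques, N m; "position": TCP position; "ee_rot": TCP orientation; "contact_force": force on the tool from outside, world axes, zero at the start; "moment": the same for the moment, N m; "finger_gap": finger opening in m.
Only numpy, scipy, OpenCV 4.12 (cv2) and the standard library are available. Lean on these libraries where they do the work, as an engineer would, in place of code of your own. Each camera call takes 0.05 s, during which the arm holds its last target.

## Task

Index the decorating wheel from its home notch to the next one: pull the red spring plunger up, swing the wheel counter-clockwise (seen from above) to the notch in the brass shoe, and let the pin drop fully home there so that the wheel is locked. The shoe was set by hand, so feel for its notch with the pin, pushing only lightly (a few newtons), and never force the pin against the plate or the notch; the three test tiles must stay standing on the wheel.

Things in the scene. Friction and masses are not known exactly. Their poses are not given: they have to be found in the camera images.
- index_base: fixed grey stepped foot of the indexing wheel, 224 mm across; origin on the wheel's vertical axis at bench height, z up; its -x axis points from the axis to the home notch
- index_plate: steel index plate fixed on the foot, outer diameter 224 mm, plain top 42 mm above the bench, over which the pin can slide; it carries the clamped brass shoe; origin and axes as index_base
- home_notch (a point): home notch, where the pin starts: radial slot 10.5 mm wide through the plate; this point is on the plate's top, 92 mm from the axis
- window_middle (a point): middle of a window in the plate that spans 38 to 82 degrees counter-clockwise from the home notch (seen from above), at the plate's top, 92 mm from the axis. In the window shows the plain brass shoe, its top 1.5 mm lower than the plate. The shoe has one radial notch 10.5 mm wide, the next station, set by hand and clamped anywhere within 8 degrees (13 mm) of this point, either way
- wheel (a joint): turning head: aluminium disc 156 mm across, top 62 mm above the bench, with a blue arm that carries the plunger 92 mm from the axis. Angle in rad: 0 with the pin in the home notch, growing counter-clockwise from above, 0.89 to 1.20 with the pin in the shoe's notch; stops at -0.06 and 1.6. Little friction (about 1.5 N at the knob)
- plunger (a joint): lift of the plunger in m: 0 with the pin fully home in a notch, about 0.0055 resting on the shoe, 0.007 on the plate, stop 0.013. Spring, 4 N at 0, 7 N at the stop: let go, it springs down by itself. Round pin, 8 mm thick, flat tip; in a notch it blocks the wheel, with 1.2 mm play each way
- knob_grip (a point): middle of the red knob on top of the plunger: upright cylinder, 24 mm diameter, 27 mm high, this point 13.5 mm above its underside and, with the pin home, 97.5 mm above the bench. The knob rises with the plunger and spins freely about its own vertical axis. Below it is a 21 mm bush whose top is 6 mm under the knob's underside when the pin is home
- tile_1: loose glazed test tile with a rust-brown upright, 36x25 mm foot, 70 mm high, standing on the wheel on the far side from the knob; origin under its foot, z up
- tile_2: as tile_1, 36x22 mm foot, 73 mm high, brown upright
- tile_3: as tile_1, 38x25 mm foot, 72 mm high, grey-green upright
Mind the look-alikes: they are no part of the job. What is shaped like the tile_2 but blue is not meant.

How it is judged:
By the outcome, as a careful person would: the job done as asked, in the order asked, and still so for the second after the job is handed in, with the robot touching nothing.
It also fails if it takes over 54 s, if anything falls off the work surface, if the arm or the gripper's body presses on something with over 40 N, if the wrist force passes 120 N, or if a joint passes its speed limit or range.

## Working session

There is one attempt and no reset: what is moved stays moved. The work goes in short steps, Python scripts to look and compute and a shell command to move; the robot and the scene stay as the last step left them, time stands still between calls to the robot, and variables do not carry over. Pictures are saved under pics/ and viewed, and the job is handed in when it is done.

```bash
mkdir -p pics; cat > h.py <<'E'
import numpy as np, cv2
from rig import readout, optics
def grab(n,f):
    d=optics.get_image(n); cv2.imwrite('pics/'+f,d['image'][:,:,::-1]); np.save('pics/'+f+'.npy',d,allow_pickle=True); return d
def load(f): return np.load('pics/'+f+'.npy',allow_pickle=True).item()
def K(d):
    f=240/np.tan(np.radians(d['fov_y'])/2); return np.array([[f,0,d['cx']],[0,f,d['cy']],[0,0,1.]]),np.array([d['k1'],0,0,0,0])
def ray(d,uv):
    k,dc=K(d); p=cv2.undistortPoints(np.array([[uv]],float),k,dc)[0,0]
    R=cv2.Rodrigues(np.array(d['rvec'],float))[0]; t=np.array(d['tvec'],float).ravel()
    return -R.T@t, R.T@np.array([p[0],p[1],1])
def atz(d,uv,z):
    c,r=ray(d,uv); return c+r*(z-c[2])/r[2]
def proj(d,P):
    k,dc=K(d); return cv2.projectPoints(np.array(P,float).reshape(-1,3),np.array(d['rvec'],float),np.array(d['tvec'],float),k,dc)[0].reshape(-1,2)
E
python3 - <<'E'
from h import *
for n in ['scene','top','wrist']:
    d=grab(n,n+'0.png'); print(n,d['fov_y'],d['k1'],ray(d,(320,240)))
print(readout.read_state())
E
```

```text
scene 45.12336530931428 -0.15009460770593905 (array([0.08219461, 0.43616989, 0.47823326]), array([ 0.66109968, -0.57880872, -0.47749329]))
top 49.81789742237471 -0.07399268203513164 (array([ 0.47584346, -0.06571909,  1.00592525]), array([ 1.71851935e-01, -2.71593273e-04, -9.85137799e-01]))
wrist 63.98897804038241 -0.03396109821397472 (array([ 0.22777396, -0.47909968,  0.38383484]), array([-0.29716439, -0.10604865, -0.94909989]))
{'time_s': 0.15, 'joint_pos': array([-1.50739540e+00,  3.13321201e-01,  1.49825876e+00,  4.33527448e-06,
        1.33099803e+00, -2.23398573e-01]), 'dq': array([-1.19646792e-03, -1.22159159e-03, -2.27490114e-03,  6.21116293e-04,
       -6.87735464e-05, -7.47841347e-05]), 'joint_efforts': array([ 4.21341929e-04, -4.02304137e+01, -2.52319551e+01,  6.93860231e-02,
        3.43795458e-02, -7.24596362e-05]), 'position': array([ 0.14849145, -0.50335855,  0.22749411]), 'ee_rot': array([-2.51549969e+00,  1.88072714e+00,  9.98197412e-04]), 'contact_force': array([ 0.70882322, -0.81940034, -1.12750072]), 'moment': array([ 0.01701411,  0.0292009 , -0.02917642]), 'finger_gap': 0.08807538884730994}
```

View pics/scene0.png

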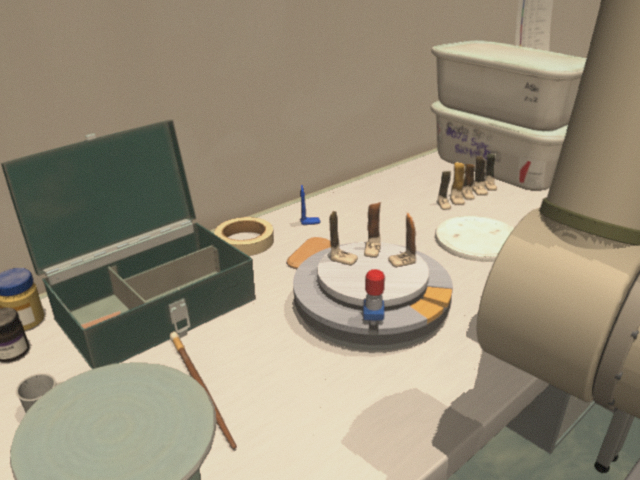

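View pics/top0.png

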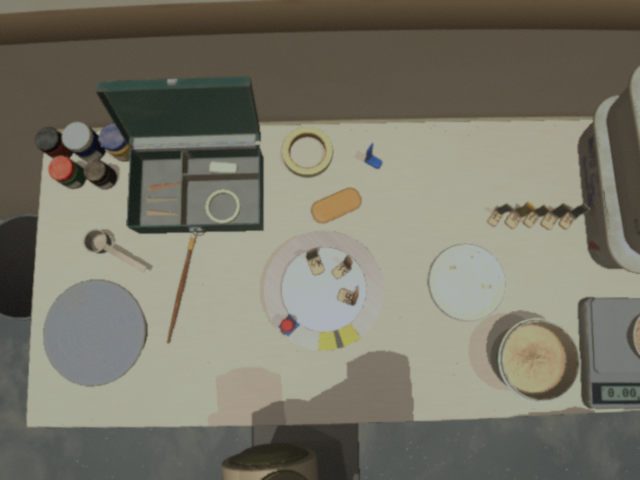

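The top view shows the wheel centred near (322,290), the knob at (288,326), and the brass shoe at about (338,338) with a dark stripe in it. I'll enlarge that area.

```bash
python3 - <<'E'
from h import *
d=load('top0.png'); im=d['image'][220:360,250:395,::-1]
cv2.imwrite('pics/topc.png',cv2.resize(im,None,fx=4,fy=4,interpolation=cv2.INTER_CUBIC))
E
```

```text
(no output)
```

View pics/topc.png

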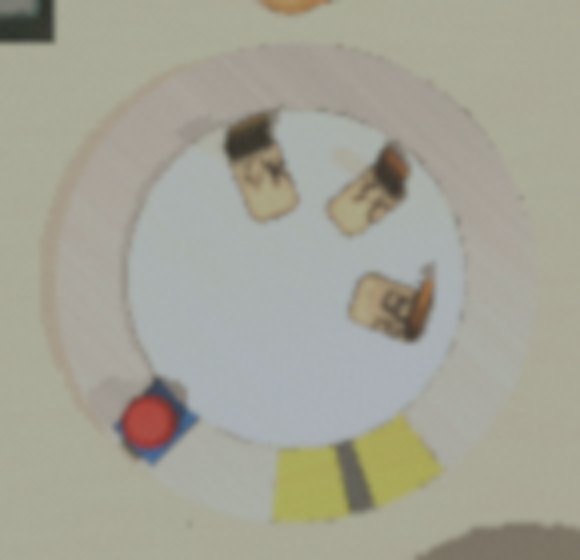

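The crop shows the aluminium disc spanning x 128–464 and y 110–447. The knob top is at (149,421), and the dark notch stripe runs from (345,443) to (362,510) in the brass between (275,…) and (440,…).

```bash
python3 - <<'E'
from h import *
from scipy.optimize import least_squares
d=load('top0.png'); q=lambda x,y:(250+(x+.5)/4-.5,220+(y+.5)/4-.5)
pts=[atz(d,q(*p),.062)[:2] for p in [(128,278),(464,278),(296,110),(296,447),(177,397),(415,160)]]
r=least_squares(lambda v:[np.hypot(*(p-v[:2]))-v[2] for p in pts],[.45,-.1,.078]); print('disc',r.x,r.cost)
pts=[atz(d,q(*p),.042)[:2] for p in [(533,280),(300,43),(275,522),(440,470),(470,110),(62,260)]]
r2=least_squares(lambda v:[np.hypot(*(p-v[:2]))-v[2] for p in pts],[.45,-.1,.112]); print('plate',r2.x,r2.cost)
k=atz(d,q(149,421),.111)[:2]
C=r.x[:2]
for C in (r.x[:2],r2.x[:2]):
    a0=np.arctan2(*(k-C)[::-1]); print('knob',k,np.hypot(*(k-C)),np.degrees(a0))
    for n in [(345,443),(362,510),(354,477),(275,500),(278,455),(440,470),(407,418)]:
        p=atz(d,q(*n),.0405)[:2]; print(n,p,np.hypot(*(p-C)),np.degrees(np.arctan2(*(p-C)[::-1])-a0))
s=readout.read_state(); print(cv2.Rodrigues(s['ee_rot'])[0])
E
```

```text
disc [ 0.55013095 -0.07028802  0.07671561] 2.9514047637948768e-08
plate [ 0.55160144 -0.07123084  0.11116399] 5.27729491204139e-06
knob [ 0.48600627 -0.00552757] 0.09113665690229596 134.71737097173227
(345, 443) [ 0.47447221 -0.09092502] 0.07842276733226891 -299.46027890479434
(362, 510) [ 0.44387959 -0.09780577] 0.10975689647061657 -300.19752138316954
(354, 477) [ 0.45891114 -0.09459572] 0.09440295519362488 -299.7962674260095
(275, 500) [ 0.44944915 -0.05803754] 0.10142434405540895 38.34525172443594
(278, 455) [ 0.46981996 -0.05992937] 0.0809762675342496 37.933093228695824
(440, 470) [ 0.46100286 -0.13424312] 0.10969991177114648 -279.05551705060185
(407, 418) [ 0.48510397 -0.11988245] 0.08178089358412056 -277.3855186874277
knob [ 0.48600627 -0.00552757] 0.09284205209924128 134.95282960193205
(345, 443) [ 0.47447221 -0.09092502] 0.07960389103164585 -300.62898685988466
(362, 510) [ 0.44387959 -0.09780577] 0.11095144604284658 -301.09470648883786
(354, 477) [ 0.45891114 -0.09459572] 0.09558980257975218 -300.80476524447903
(275, 500) [ 0.44944915 -0.05803754] 0.10300074365987695 37.6879702638015
(278, 455) [ 0.46981996 -0.05992937] 0.08255866908092775 37.17923280475249
(440, 470) [ 0.46100286 -0.13424312] 0.11035692343689463 -280.1338086321814
(407, 418) [ 0.48510397 -0.11988245] 0.0823947348027793 -278.76246931194703
[[ 2.82882886e-01 -9.59154455e-01 -5.82265633e-05]
 [-9.59153977e-01 -2.82882805e-01  9.83622450e-04]
 [-9.59917149e-04 -2.22401718e-04 -9.99999515e-01]]
```

```bash
python3 -m jog '[[[-38,-46,0],0,-1],[[-76,-92,0],0,-0.7],[[-115,-139,0],0,-0.3],[[-153,-186,0],0,-0.1],[[-191,-232,0],0,0]]' 10
python3 -m jog '[[[-38,-46,0],0,0],[[-76,-92,0],0,0],[[-115,-139,0],0,0],[[-153,-186,10],0,0],[[-191,-232,20],0,0]]'
python3 -m jog '[[[0,0,0],0,0],[[0,0,0],0,0]]'
python3 - <<'E'
from h import *
s=readout.read_state(); print(s)
for n in ['wrist','top']: grab(n,n+'1.png')
R=cv2.Rodrigues(s['ee_rot'])[0]
print(R.T@(np.array([.486,-.0055,.135])-s['position'])*1000)
E
```

```text
time_s: 0.78
position: [0.3177, -0.2528, 0.2277]
ee_rot: [-2.515, 1.881, 0.001]
contact_force: [0.7, -0.2, -0.1]
finger_gap: 0.0502
time_s: 1.4
position: [0.4871, -0.002, 0.2077]
ee_rot: [-2.515, 1.881, -0.0]
contact_force: [0.4, -0.9, 1.2]
finger_gap: 0.0443
time_s: 1.65
position: [0.4869, -0.0024, 0.2076]
ee_rot: [-2.516, 1.881, 0.001]
contact_force: [0.9, -0.3, 0.5]
finger_gap: 0.0444
{'time_s': 1.65, 'joint_pos': array([-2.46263806e-01,  2.46561274e-01,  1.64036168e+00,  4.24344996e-04,
        1.25485769e+00,  1.03743549e+00]), 'dq': array([-0.03015466, -0.01593731,  0.00455083,  0.00119869,  0.00020014,
       -0.00112126]), 'joint_efforts': array([  1.55425653, -35.69041371, -24.62375164,   0.11028291,
        -0.069408  ,   0.04864122]), 'position': array([ 0.48686634, -0.0023561 ,  0.20760738]), 'ee_rot': array([-2.51601948e+00,  1.88078890e+00,  5.16583177e-04]), 'contact_force': array([ 0.85937237, -0.2984194 ,  0.49709255]), 'moment': array([ 0.06158833,  0.02184292, -0.00777132]), 'finger_gap': 0.04439823825123079}
[ 2.80228683  1.72390762 72.60606988]
```

View pics/wrist1.png

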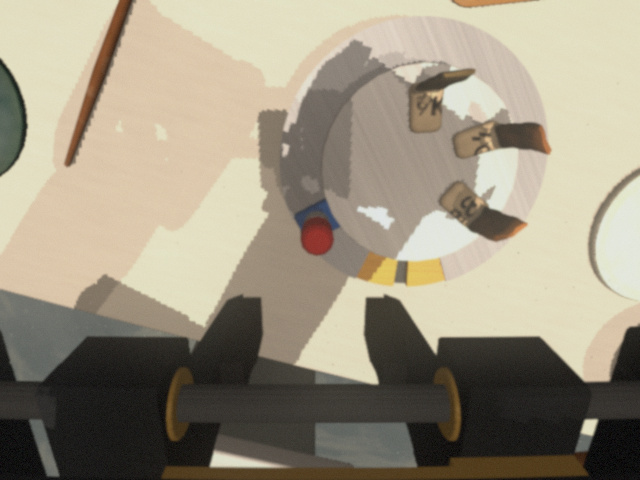

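The wrist view shows the knob at about (317,236), slightly left of the jaw centreline. The notch stripe is at (402,271). I'll cross-check these against the top-view estimate.

```bash
python3 - <<'E'
from h import *
d=load('wrist1.png')
C=np.array([.5505,-.0707]); k=[.486,-.0055]
print(proj(d,[k+[.111],k+[.0845],k+[.0975],list(C)+[.062]]))
for uv in [(317,236)]: print(atz(d,uv,.0975))
print('notch',atz(d,(402,271),.0405), proj(d,[.459,-.0946,.0405]))
im=d['image'][180:300,270:470,::-1]; cv2.imwrite('pics/w1c.png',cv2.resize(im,None,fx=4,fy=4,interpolation=cv2.INTER_CUBIC))
E
```

```text
[[318.32243875 240.84877683]
 [317.86991759 229.78059822]
 [318.0817776  234.96154022]
 [421.01328487 168.42978113]]
[ 0.48501646 -0.00497264  0.0975    ]
notch [ 0.45753086 -0.09485756  0.0405    ] [[402.30638978 269.50082629]]
```

View pics/w1c.png

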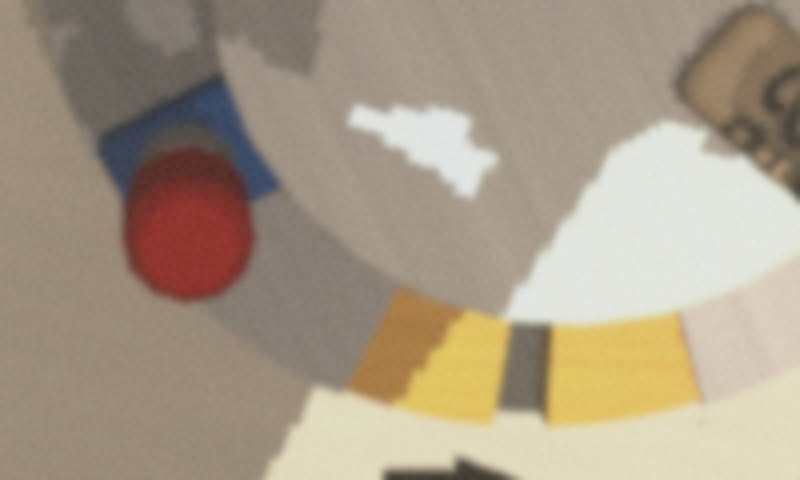

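```bash
python3 -m jog '[[[2.4,2.3,30],0,0],[[2.4,2.3,55],0,0],[[2.4,2.3,80],0,0],[[2.4,2.3,96],0,0],[[2.4,2.3,106],0,0]]' 12
python3 -m jog '[[[0,0,0],0,0]]'
python3 - <<'E'
from h import *
grab('wrist','wrist2.png');grab('scene','scene2.png'); print(readout.read_state()['position'])
E
```

```text
time_s: 2.38
position: [0.485, -0.0071, 0.1017]
ee_rot: [-2.512, 1.885, -0.001]
contact_force: [-0.2, -1.0, 0.9]
finger_gap: 0.0438
time_s: 2.5
position: [0.4848, -0.0077, 0.1017]
ee_rot: [-2.511, 1.887, 0.0]
contact_force: [0.3, -0.3, 0.7]
finger_gap: 0.0442
[ 0.48528821 -0.00764276  0.10235679]
```

View pics/wrist2.png

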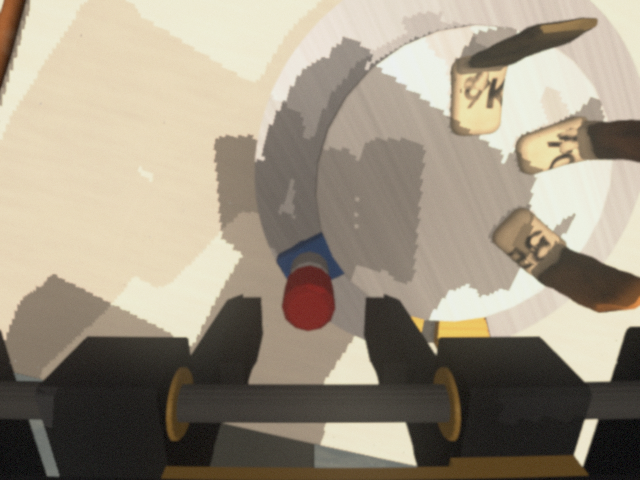

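View pics/scene2.png

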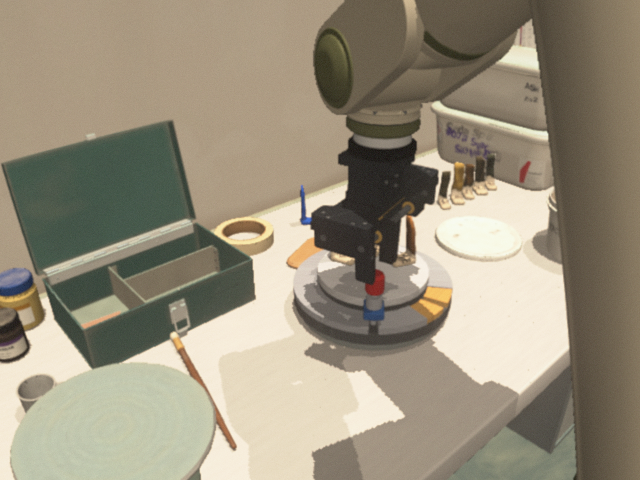

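The knob sits about 2 mm left of the jaw middle (308 against 313), so I'll shift by −2 in tool x and check y.

```bash
python3 - <<'E'
from h import *
d=load('wrist2.png'); s=readout.read_state(); R=cv2.Rodrigues(s['ee_rot'])[0]
p=atz(d,(308.5,310),.111); print(p, R.T@(p-s['position'])*1000, proj(d,s['position']))
E
```

```text
[ 0.48628994 -0.00437416  0.111     ] [-2.85580204 -1.88632773 -8.64166561] [[315.03984352 304.38708566]]
```

```bash
python3 -m jog '[[[-2.4,-1,0],0,0],[[-2.4,-1,0],0,0.3],[[-2.4,-1,0],0,0.5],[[-2.4,-1,0],0,0.6],[[-2.4,-1,0],0,0.7]]' 12
python3 -m jog '[[[0,0,0],0,0.8],[[0,0,0],0,0.9],[[0,0,0],0,0.9]]' 15
```

```text
time_s: 3.22
position: [0.4856, -0.005, 0.1023]
ee_rot: [-2.511, 1.886, -0.002]
contact_force: [-0.1, 0.4, -0.1]
finger_gap: 0.0135
time_s: 3.6
position: [0.4856, -0.0051, 0.1024]
ee_rot: [-2.511, 1.886, -0.002]
contact_force: [-0.2, -0.6, 0.3]
finger_gap: 0.0045
```

The gap is 4.5 mm, so the 24 mm knob isn't between the pads. I need to look.

```bash
python3 - <<'E'
from h import *
grab('wrist','wrist3.png');d=grab('scene','scene3.png')
im=d['image'][180:360,260:480,::-1]; cv2.imwrite('pics/s3c.png',cv2.resize(im,None,fx=3,fy=3,interpolation=cv2.INTER_CUBIC))
E
```

```text
(no output)
```

View pics/wrist3.png

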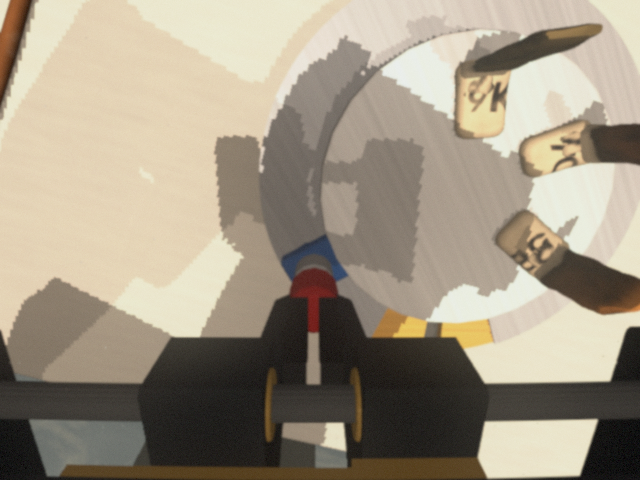

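View pics/s3c.png

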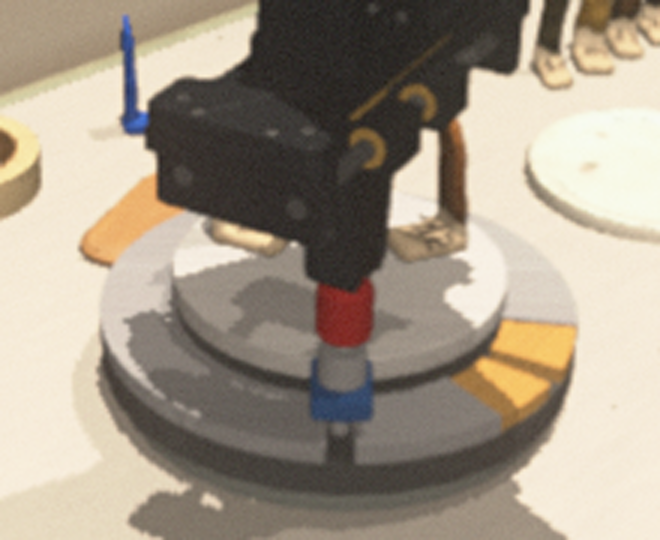

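```bash
python3 - <<'E'
from h import *
s=readout.read_state(); p=s['position']; print(p,s['joint_pos'],s['finger_gap'])
for f in ['scene3.png','wrist3.png']:
    d=load(f)
    for n,P in dict(tcp=p,tip=p+[0,0,-.019],ktop=[.4858,-.005,.111],kbot=[.4858,-.005,.084],disc=[.5505,-.0707,.062]).items():
        uv=proj(d,P)[0]; print(f,n,uv, (uv-[260,180])*3)
E
```

```text
[ 0.48557789 -0.00506669  0.10234436] [-2.52487882e-01  3.70788748e-01  1.77645639e+00  4.52223151e-04
  9.92786991e-01  1.03568412e+00] 0.004360546623843216
scene3.png tcp [374.87194189 277.61193188] [344.61582567 292.83579565]
scene3.png tip [374.30205731 290.63804192] [342.90617192 331.91412576]
scene3.png ktop [374.96313158 271.50749726] [344.88939473 274.52249179]
scene3.png kbot [374.15413255 290.14161085] [342.46239766 330.42483256]
scene3.png disc [372.72350136 266.74838265] [338.17050408 260.24514795]
wrist3.png tcp [315.00586665 304.64061823] [165.01759996 373.92185469]
wrist3.png tip [314.79065254 286.73362378] [164.37195763 320.20087135]
wrist3.png ktop [315.1154399  313.59948925] [165.34631969 400.79846776]
wrist3.png kbot [314.79405096 286.87391285] [164.38215288 320.62173854]
wrist3.png disc [470.344385   191.92755344] [631.03315501  35.78266031]
```

The fingertips look about 20 mm higher than stated, level with the knob's top. I'll work out their height from both pictures.

```bash
python3 - <<'E'
from h import *
s=readout.read_state(); p=s['position']; R=cv2.Rodrigues(s['ee_rot'])[0]
d=load('wrist3.png'); e=load('scene3.png')
for dz in [19,10,5,0,-5]:
    print(dz,[ (proj(d,p+R@[x/1000,y/1000,dz/1000])[0].round(),((proj(e,p+R@[x/1000,y/1000,dz/1000])[0]-[260,180])*3).round()) for x,y in [(-12,-9),(12,-9),(-12,9)]])
im=d['image'][230:380,220:420,::-1]; cv2.imwrite('pics/w3c.png',cv2.resize(im,None,fx=4,fy=4,interpolation=cv2.INTER_CUBIC))
E
```

```text
19 [(array([291., 270.]), array([310., 339.])), (array([339., 270.]), array([337., 312.])), (array([291., 303.]), array([349., 352.]))]
10 [(array([290., 278.]), array([310., 321.])), (array([340., 278.]), array([338., 294.])), (array([290., 311.]), array([350., 334.]))]
5 [(array([289., 282.]), array([311., 311.])), (array([341., 282.]), array([338., 284.])), (array([290., 317.]), array([350., 323.]))]
0 [(array([288., 287.]), array([311., 300.])), (array([342., 287.]), array([339., 274.])), (array([289., 322.]), array([351., 313.]))]
-5 [(array([288., 292.]), array([311., 290.])), (array([343., 292.]), array([339., 263.])), (array([288., 328.]), array([351., 302.]))]
```

View pics/w3c.png

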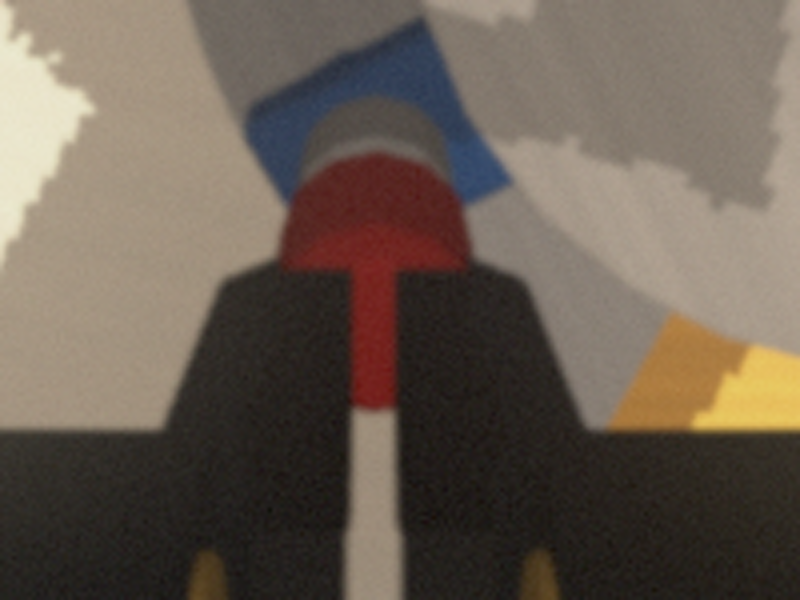

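The pictures put the fingertips about 28 mm higher relative to the TCP reading than stated, level with the knob top. I'll open, go down by sight with force checks, and look again before closing.

```bash
python3 -m jog '[[[0,0,0],0,0.3],[[0,0,0],0,0],[[0,0,0],0,0]]' 12
python3 -m jog '[[[0,0,4],0,0],[[0,0,8],0,0],[[0,0,12],0,0],[[0,0,15],0,0],[[0,0,15],0,0]]'
python3 - <<'E'
from h import *
grab('wrist','wrist4.png');d=grab('scene','scene4.png')
im=d['image'][180:360,260:480,::-1]; cv2.imwrite('pics/s4c.png',cv2.resize(im,None,fx=3,fy=3,interpolation=cv2.INTER_CUBIC))
E
```

```text
time_s: 4.08
position: [0.4856, -0.005, 0.1023]
ee_rot: [-2.511, 1.886, -0.002]
contact_force: [-0.6, -0.8, -0.2]
finger_gap: 0.0323
time_s: 4.7
position: [0.4855, -0.005, 0.0871]
ee_rot: [-2.511, 1.886, -0.001]
contact_force: [0.1, -0.3, -0.5]
finger_gap: 0.0439
```

View pics/s4c.png

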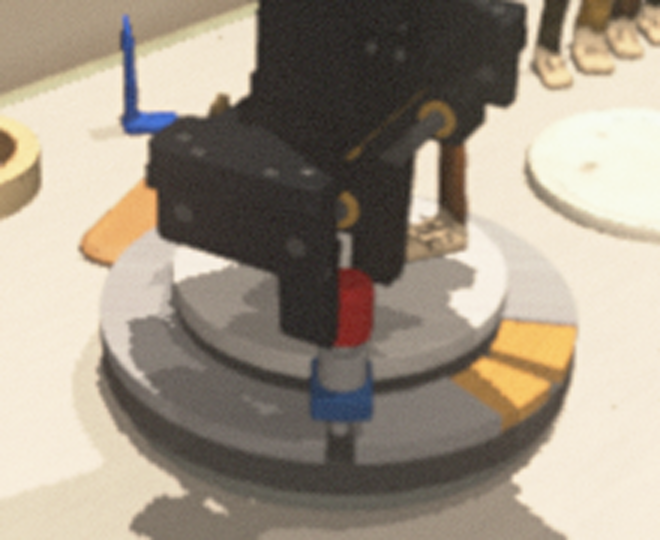

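View pics/wrist4.png

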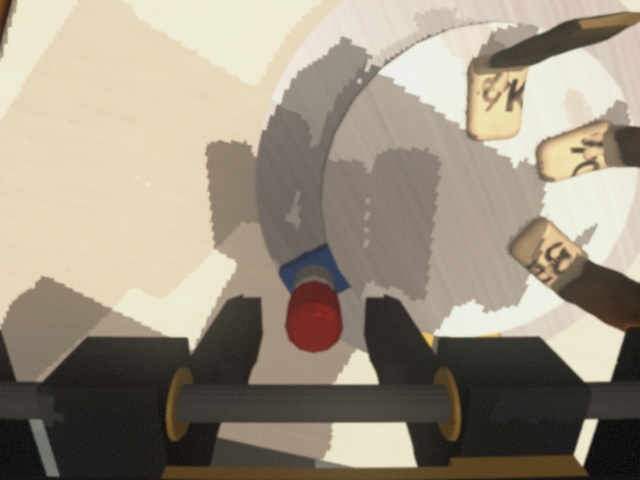

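The knob now lies between the fingers, with about half its height overlapped. I'll go 8 mm lower and close gently.

```bash
python3 -m jog '[[[0,0,4],0,0],[[0,0,8],0,0],[[0,0,8],0,0.1],[[0,0,8],0,0.3],[[0,0,8],0,0.45]]' 15
python3 -m jog '[[[0,0,0],0,0.6],[[0,0,0],0,0.8],[[0,0,0],0,0.8]]' 20
```

```text
time_s: 5.42
position: [0.4857, -0.0051, 0.0795]
ee_rot: [-2.511, 1.886, -0.002]
contact_force: [-0.1, 0.6, 0.8]
finger_gap: 0.0248
time_s: 5.8
position: [0.4858, -0.0052, 0.0795]
ee_rot: [-2.511, 1.886, -0.003]
contact_force: [-0.4, -0.4, -0.5]
finger_gap: 0.0234
```

```bash
python3 -m jog '[[[0,0,-3],0,0.8],[[0,0,-6],0,0.8],[[0,0,-10],0,0.8],[[0,0,-10],0,0.8]]' 25
python3 - <<'E'
from h import *
d=grab('scene','scene5.png')
im=d['image'][180:360,260:480,::-1]; cv2.imwrite('pics/s5c.png',cv2.resize(im,None,fx=3,fy=3,interpolation=cv2.INTER_CUBIC))
s=readout.read_state();print(s['contact_force'],s['position'])
R=cv2.Rodrigues(s['ee_rot'])[0]; C=np.array([.5505,-.0707]); v=s['position'][:2]-C; r=np.hypot(*v);a0=np.arctan2(v[1],v[0]); print(r,np.degrees(a0))
for da in range(5,90,5):
    a=a0+np.radians(da); q=np.r_[C+r*np.array([np.cos(a),np.sin(a)]),s['position'][2]]
    print(da,q[:2].round(4),(R.T@(q-s['position'])*1000).round(1))
E
```

```text
time_s: 6.3
position: [0.4857, -0.0052, 0.0896]
ee_rot: [-2.511, 1.886, -0.003]
contact_force: [1.9, -1.7, -7.5]
finger_gap: 0.0234
[ 2.19101556 -2.60978132 -7.24216768] [ 0.48568593 -0.005158    0.08949088]
0.09217709363909649 134.68005263288032
5 [ 0.4802 -0.0111] [ 4.1  6.9 -0. ]
10 [ 0.4753 -0.0174] [ 8.9 13.4 -0. ]
15 [ 0.4709 -0.0242] [14.1 19.5 -0. ]
20 [ 0.4672 -0.0313] [19.9 25.1 -0. ]
25 [ 0.4641 -0.0387] [26.2 30.1 -0. ]
30 [ 0.4616 -0.0463] [32.8 34.6 -0. ]
35 [ 0.4598 -0.0542] [39.9 38.5 -0. ]
40 [ 0.4587 -0.0622] [47.2 41.8 -0. ]
45 [ 0.4583 -0.0702] [54.8 44.4 -0. ]
50 [ 0.4586 -0.0782] [62.6 46.3 -0. ]
55 [ 0.4596 -0.0862] [70.6 47.6 -0. ]
60 [ 0.4613 -0.0941] [78.6 48.2 -0. ]
65 [ 0.4637 -0.1017] [86.6 48.  -0. ]
70 [ 0.4667 -0.1092] [94.6 47.2 -0. ]
75 [ 0.4704 -0.1163] [102.5  45.7  -0. ]
80 [ 0.4747 -0.1231] [110.3  43.4   0. ]
85 [ 0.4796 -0.1296] [117.8  40.6   0. ]
```

View pics/s5c.png

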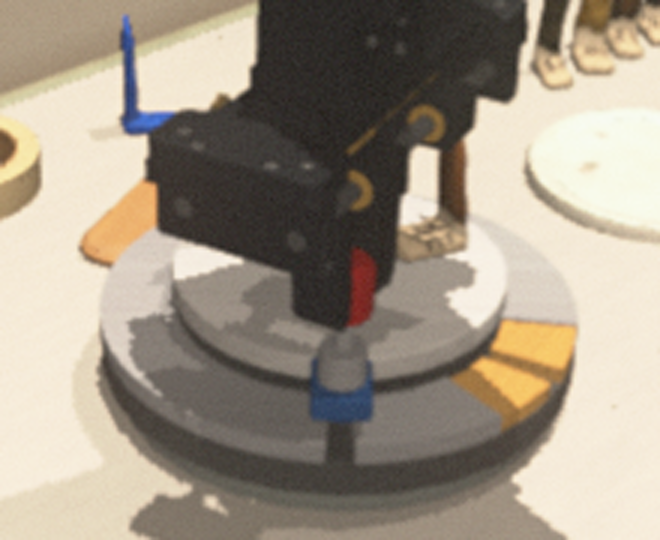

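```bash
python3 -m jog '[[[1,1.6,0],0,0.8],[[3.2,5.5,0],0,0.8],[[6.5,10.2,0],0,0.8],[[9.9,14.6,0],0,0.8],[[12,17.1,0],0,0.8]]' 25
cat > arc.py <<'E'
import sys
from h import *
s=readout.read_state(); p=s['position'];R=cv2.Rodrigues(s['ee_rot'])[0]; C=np.array([.5505,-.0707]);r=.0922
v=p[:2]-C; a=np.arctan2(v[1],v[0]); A0=134.68
er=v/np.hypot(*v); et=np.array([-er[1],er[0]]);F=s['contact_force']
print('r',np.hypot(*v).round(4),'ang',((np.degrees(a)-A0)%360).round(2),'z',p[2].round(4),'Frad',(F[:2]@er).round(1),'Ftan',(F[:2]@et).round(1),'Fz',F[2].round(1))
for da in map(float,sys.argv[1:]):
    b=np.radians(A0+da); q=np.r_[C+r*np.array([np.cos(b),np.sin(b)]),p[2]]
    print(da,(R.T@(q-p)*1000).round(1))
E
python3 arc.py 16 20 25 30 34
```

```text
time_s: 6.98
position: [0.4724, -0.0218, 0.0895]
ee_rot: [-2.511, 1.887, -0.002]
contact_force: [3.1, 0.8, -7.4]
finger_gap: 0.0232
r 0.0922 ang 13.27 z 0.0895 Frad -2.2 Ftan -2.3 Fz -7.4
16.0 [ 3.   3.2 -0. ]
20.0 [ 7.7  7.6 -0. ]
25.0 [13.9 12.7 -0. ]
30.0 [20.6 17.2 -0. ]
34.0 [26.2 20.4 -0. ]
```

```bash
python3 -m jog '[[[3,3.2,0],0,0.8],[[7.7,7.6,0],0,0.8],[[13.9,12.7,0],0,0.8],[[20.6,17.2,0],0,0.8],[[26.2,20.4,0],0,0.8]]'
python3 arc.py 37 41 45 48 49
```

```text
time_s: 7.6
position: [0.4599, -0.0532, 0.0895]
ee_rot: [-2.51, 1.887, -0.002]
contact_force: [4.1, 1.6, -6.7]
finger_gap: 0.0236
r 0.0923 ang 34.36 z 0.0895 Frad -3.8 Ftan -2.4 Fz -6.7
37.0 [ 3.9  1.8 -0. ]
41.0 [ 9.8  4.2 -0. ]
45.0 [15.9  6.2 -0. ]
48.0 [20.6  7.5 -0. ]
49.0 [22.2  7.9 -0. ]
```

```bash
python3 -m jog '[[[3.9,1.8,0],0,0.8],[[9.8,4.2,0],0,0.8],[[15.9,6.2,0],0,0.8],[[20.6,7.5,0],0,0.8],[[22.2,7.9,0],0,0.8]]'
python3 arc.py 51 53 54 55 56
```

```text
time_s: 8.22
position: [0.4584, -0.0769, 0.0894]
ee_rot: [-2.51, 1.887, -0.002]
contact_force: [1.7, 1.4, -5.8]
finger_gap: 0.0233
r 0.0923 ang 49.17 z 0.0894 Frad -1.8 Ftan -1.3 Fz -5.8
51.0 [2.9 0.5 0. ]
53.0 [6.1 1.  0. ]
54.0 [7.7 1.2 0. ]
55.0 [9.3 1.4 0. ]
56.0 [10.9  1.6  0. ]
```

```bash
python3 -m jog '[[[2.9,0.5,0],0,0.8],[[6.1,1,0],0,0.8],[[7.7,1.2,0],0,0.8],[[7.7,1.2,0],0,0.8]]'
python3 - <<'E'
from h import *
for n in ['top','wrist']:
    d=grab(n,n+'6.png')
d=load('top6.png');im=d['image'][220:360,250:395,::-1]
cv2.imwrite('pics/top6c.png',cv2.resize(im,None,fx=4,fy=4,interpolation=cv2.INTER_CUBIC))
E
python3 arc.py
```

```text
time_s: 8.72
position: [0.4593, -0.0848, 0.0894]
ee_rot: [-2.51, 1.887, -0.002]
contact_force: [1.3, -0.6, -7.3]
finger_gap: 0.0231
r 0.0922 ang 54.11 z 0.0894 Frad -1.0 Ftan 0.2 Fz -7.5
```

View pics/wrist6.png

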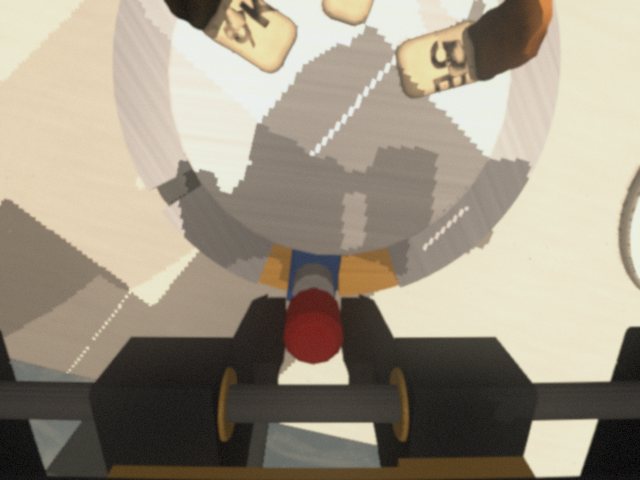

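View pics/top6c.png

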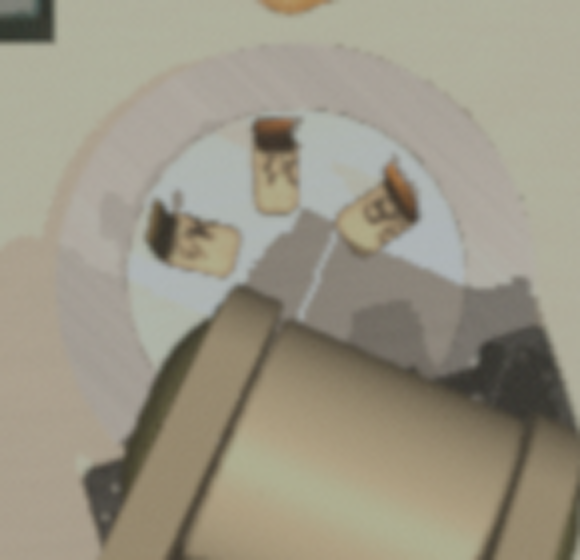

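All three tiles are standing, and the home notch is at wrist (180,188). Next I lower the pin gently until it rests on the shoe, expected at TCP z of about 0.085.

```bash
python3 -m jog '[[[0,0,1.5],0,0.8],[[0,0,3],0,0.8],[[0,0,3.9],0,0.8],[[0,0,3.9],0,0.8]]'
python3 arc.py
python3 -m jog '[[[0,0,0.5],0,0.8],[[0,0,0.5],0,0.8]]'
python3 arc.py
python3 -m jog '[[[0,0,0.4],0,0.8],[[0,0,0.4],0,0.8]]'
python3 arc.py 55 56 57 58
```

```text
time_s: 9.32
position: [0.4594, -0.0848, 0.0855]
ee_rot: [-2.511, 1.887, -0.002]
contact_force: [1.0, -0.4, -5.9]
finger_gap: 0.0231
r 0.0922 ang 54.13 z 0.0855 Frad -0.9 Ftan 0.6 Fz -5.9
time_s: 9.57
position: [0.4594, -0.0848, 0.0851]
ee_rot: [-2.511, 1.887, -0.002]
contact_force: [1.3, 0.3, -5.6]
finger_gap: 0.0235
r 0.0922 ang 54.14 z 0.0851 Frad -1.3 Ftan -0.1 Fz -5.6
time_s: 9.82
position: [0.4594, -0.0848, 0.0849]
ee_rot: [-2.511, 1.887, -0.003]
contact_force: [-0.8, 0.1, -1.0]
finger_gap: 0.023
r 0.0921 ang 54.15 z 0.0849 Frad 0.8 Ftan -0.3 Fz -1.0
55.0 [1.4 0.2 0. ]
56.0 [3.  0.4 0. ]
57.0 [4.6 0.5 0. ]
58.0 [6.2 0.6 0. ]
```

Contact felt at z = 0.0849, where Fz fell from −5.6 to −1 N. Now I sweep slowly.

```bash
python3 -m jog '[[[1,0.1,0],0,0.8],[[2,0.3,0],0,0.8],[[3,0.4,0],0,0.8],[[3,0.4,0],0,0.8]]'
python3 arc.py 57
python3 -m jog '[[[0.8,0.1,0],0,0.8],[[1.6,0.1,0],0,0.8],[[1.6,0.1,0],0,0.8]]'
python3 arc.py 58 59
```

```text
time_s: 10.32
position: [0.46, -0.0879, 0.0849]
ee_rot: [-2.511, 1.887, -0.003]
contact_force: [0.6, 2.6, -1.1]
finger_gap: 0.023
r 0.0922 ang 56.09 z 0.0849 Frad -1.1 Ftan -2.4 Fz -1.1
57.0 [1.5 0.2 0. ]
time_s: 10.7
position: [0.4603, -0.0896, 0.0849]
ee_rot: [-2.511, 1.888, -0.003]
contact_force: [-0.8, 1.3, -0.8]
finger_gap: 0.0231
r 0.0922 ang 57.15 z 0.0849 Frad 0.5 Ftan -1.5 Fz -0.8
58.0 [1.4 0.1 0. ]
59.0 [3.  0.2 0. ]
```

```bash
python3 -m jog '[[[0.7,0,0],0,0.8],[[1.4,0.1,0],0,0.8],[[1.4,0.1,0],0,0.8]]'
python3 arc.py
python3 -m jog '[[[0.8,0.1,0],0,0.8],[[1.6,0.1,0],0,0.8],[[1.6,0.1,0],0,0.8]]'
python3 arc.py 59.5 60 60.5 61
```

```text
time_s: 11.08
position: [0.4606, -0.0911, 0.0848]
ee_rot: [-2.511, 1.888, -0.003]
contact_force: [-0.2, 1.2, -3.3]
finger_gap: 0.0232
r 0.0922 ang 58.09 z 0.0848 Frad -0.1 Ftan -1.2 Fz -3.3
time_s: 11.45
position: [0.4609, -0.0928, 0.0847]
ee_rot: [-2.511, 1.888, -0.003]
contact_force: [0.6, 0.4, -6.2]
finger_gap: 0.0232
r 0.0922 ang 59.15 z 0.0847 Frad -0.7 Ftan -0.3 Fz -6.2
59.5 [ 0.6 -0.   0. ]
60.0 [ 1.4 -0.   0. ]
60.5 [2.2 0.  0. ]
61.0 [3. 0. 0.]
```

At 59.1° the held load came back (−6.2 N), so the pin is over the notch. I'll nudge +0.6 mm and lower while checking the load.

```bash
python3 -m jog '[[[0.6,0,0],0,0.8],[[0.6,0,0.8],0,0.8],[[0.6,0,0.8],0,0.8]]'
python3 arc.py 
python3 -m jog '[[[0,0,0.8],0,0.8],[[0,0,0.8],0,0.8]]'
python3 arc.py 59.5 60
```

```text
time_s: 11.82
position: [0.4611, -0.0934, 0.0838]
ee_rot: [-2.511, 1.888, -0.003]
contact_force: [0.6, 0.5, -5.6]
finger_gap: 0.0231
r 0.0922 ang 59.56 z 0.0838 Frad -0.7 Ftan -0.3 Fz -5.6
time_s: 12.08
position: [0.4611, -0.0934, 0.083]
ee_rot: [-2.511, 1.888, -0.003]
contact_force: [1.4, 1.4, -5.2]
finger_gap: 0.0231
r 0.0923 ang 59.58 z 0.083 Frad -1.7 Ftan -1.0 Fz -5.2
59.5 [-0.1 -0.1 -0. ]
60.0 [ 0.7 -0.   0. ]
```

```bash
python3 -m jog '[[[0.1,0,0.8],0,0.8],[[0.1,0,1.6],0,0.8],[[0.1,0,1.6],0,0.8]]'
python3 arc.py 
python3 -m jog '[[[0,0,0.7],0,0.8],[[0,0,1.2],0,0.8],[[0,0,1.2],0,0.8]]'
python3 arc.py
python3 -m jog '[[[0,0,0.4],0,0.8],[[0,0,0.8],0,0.8],[[0,0,0.8],0,0.8]]'
python3 arc.py
```

```text
time_s: 12.45
position: [0.4611, -0.0935, 0.0814]
ee_rot: [-2.511, 1.888, -0.003]
contact_force: [1.0, 2.0, -5.2]
finger_gap: 0.023
r 0.0923 ang 59.63 z 0.0814 Frad -1.4 Ftan -1.7 Fz -5.2
time_s: 12.82
position: [0.4611, -0.0935, 0.0801]
ee_rot: [-2.511, 1.888, -0.003]
contact_force: [1.3, 2.3, -5.5]
finger_gap: 0.0229
r 0.0922 ang 59.62 z 0.0801 Frad -1.8 Ftan -1.9 Fz -5.5
time_s: 13.2
position: [0.4612, -0.0936, 0.0795]
ee_rot: [-2.511, 1.888, -0.003]
contact_force: [-0.4, 0.4, -0.9]
finger_gap: 0.0232
r 0.0922 ang 59.7 z 0.0795 Frad 0.3 Ftan -0.5 Fz -0.9
```

Load transferred at z = 0.0795, exactly the home height. I'll release, retreat straight up and look.

```bash
python3 -m jog '[[[0,0,0],0,0.4],[[0,0,0],0,0.2],[[0,0,0],0,0],[[0,0,0],0,0],[[0,0,0],0,0]]'
python3 -m jog '[[[0,0,-10],0,0],[[0,0,-30],0,0],[[0,0,-60],0,0],[[0,0,-100],0,0],[[0,0,-130],0,0]]'
python3 -m jog '[[[-30,0,0],0,0],[[-60,0,0],0,0],[[-100,0,0],0,0],[[-150,0,0],0,0],[[-150,0,0],0,0]]'
python3 - <<'E'
from h import *
for n in ['top','scene','wrist']: grab(n,n+'9.png')
d=load('scene9.png');im=d['image'][180:360,260:480,::-1]; cv2.imwrite('pics/s9c.png',cv2.resize(im,None,fx=3,fy=3,interpolation=cv2.INTER_CUBIC))
d=load('top9.png');im=d['image'][220:360,250:395,::-1]
cv2.imwrite('pics/top9c.png',cv2.resize(im,None,fx=4,fy=4,interpolation=cv2.INTER_CUBIC))
E
```

```text
time_s: 13.82
position: [0.4613, -0.0936, 0.0796]
ee_rot: [-2.511, 1.888, -0.004]
contact_force: [-0.1, -0.6, 0.5]
finger_gap: 0.0443
time_s: 14.45
position: [0.4611, -0.0935, 0.2119]
ee_rot: [-2.511, 1.887, -0.007]
contact_force: [-1.1, 0.7, 0.3]
finger_gap: 0.0442
time_s: 15.08
position: [0.4187, 0.0526, 0.2122]
ee_rot: [-2.514, 1.882, -0.008]
contact_force: [-0.2, -0.3, -0.3]
finger_gap: 0.0438
```

View pics/s9c.png

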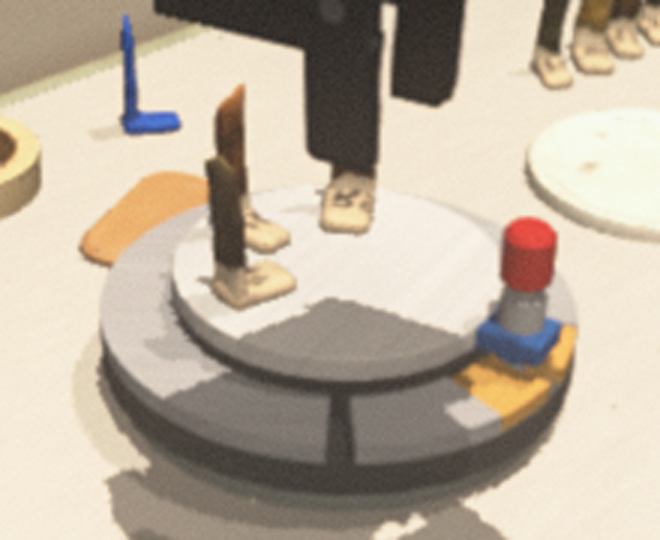

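View pics/top9c.png

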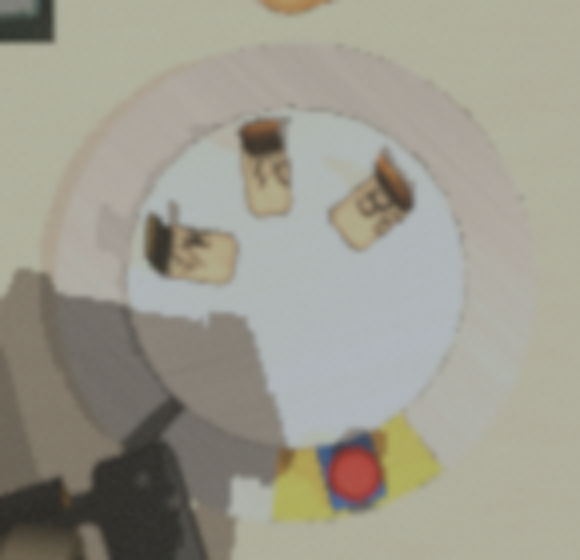

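The three tiles are standing. The knob is over the shoe at crop (354,475). I'll check the knob's height against the projection for a fully home pin.

```bash
python3 - <<'E'
from h import *
d=load('scene9.png'); e=load('scene0.png')
def m(d):
    h=cv2.cvtColor(d['image'],cv2.COLOR_RGB2HSV); k=(((h[...,0]<8)|(h[...,0]>172))&(h[...,1]>150)&(h[...,2]>60)).astype(np.uint8)
    n,l,s,c=cv2.connectedComponentsWithStats(k[230:360,330:470]); i=1+s[1:,4].argmax(); return s[i]+[330,230,0,0,0],c[i]+[330,230]
t=np.linspace(0,6.28,40)
def pred(d,x,y,dz):
    P=[[x+.012*np.cos(a),y+.012*np.sin(a),z+dz] for a in t for z in(.084,.111)]; q=proj(d,P); return q.min(0).round(1),q.max(0).round(1)
print(m(e),pred(e,.4856,-.0053,0)); 
for dz in(0,.0055): print(m(d),pred(d,.4612,-.0936,dz))
t9=load('top9.png'); print(atz(t9,(250+354.5/4-.5,220+475.5/4-.5),.111),atz(t9,(250+354.5/4-.5,220+475.5/4-.5),.1165))
E
python3 -m jog '[[[0,0,0],0,0],[[0,0,0],0,0],[[0,0,0],0,0],[[0,0,0],0,0]]'
```

```text
(array([367, 270,  17,  25, 357]), array([374.80952381, 281.78991597])) (array([364.7, 266.4]), array([385.2, 295.6]))
(array([429, 253,  16,  24, 285]), array([436.6245614 , 263.67368421])) (array([425.7, 249.6]), array([446.2, 277.1]))
(array([429, 253,  16,  24, 285]), array([436.6245614 , 263.67368421])) (array([426.1, 245.9]), array([446.6, 273.5]))
[ 0.46098837 -0.09251281  0.111     ] [ 0.46107967 -0.09234814  0.1165    ]
time_s: 15.72
position: [0.4198, 0.0498, 0.2118]
ee_rot: [-2.51, 1.888, -0.008]
contact_force: [-0.7, -0.2, 0.9]
finger_gap: 0.044
```

The knob matches the fully home height: it has the same offset (+3.5 px) as at the start, and the raised hypothesis is off by another 3.7 px. I'm handing in.

```bash
python3 -c "
from rig import workorder; print(workorder.hand_in())"
```

```text
the job is handed in; nothing more can be done
None
```

The wheel is indexed to the notch in the brass shoe, with the pin fully home there and the robot clear. The job took about 16 s of the 54 s allowed.

- **Moves:** I lifted the knob 10 mm and swung the wheel counter-clockwise. At about 54° I lowered the pin onto the shoe, pressing roughly 4 N, and swept until it came over the notch at about 59°. I then lowered it in and released the knob.
- **Pin home:** the pin's load transferred at a TCP height of 0.0795 m, the height I gripped it at in the home notch. After release, the knob's outline in the scene camera matched the fully home height and not the "resting on the shoe" height.
- **Angle:** the wheel stopped at about 59.7° (1.04 rad), within the expected 0.89 to 1.20 rad.
- **Tiles:** all three are still standing in the final pictures.

**First grasp missed:** the first time I closed the gripper, the fingers shut above the knob. The pictures put the fingertips about 28 mm higher, relative to the TCP reading, than the stated 19 mm ahead. I set the grasp height by sight instead; wrist forces were about zero during the miss.

**Not checked:** I did not push the wheel sideways to test the lock. That it is locked rests on the pin's depth.

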